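# Put the tape measure away in the open bench drawer

## Robot

A 6-joint arm with a two-finger parallel gripper is mounted at the origin on the work surface. World frame = base frame: x ahead of the robot, y to its left, z up, the work surface at z = 0. Lengths are in mm, angles in rad, forces in N, time in s.
With the tool pointing down it reaches from about 300 to 775 mm from the base axis. Payload 14.6 kg.
Tool frame: the origin (TCP) lies at the very end of the fingers, on their centre line; the grasp point (between the pads) lies 19 mm behind it; z points along the fingers, y is the line along which they close (so a half turn about z gives the same grasp; the last joint's range is limited). The gripper opens to 94 mm and grips with 3 to 60 N. Pads are 16 mm wide; open, the fingers measure 119 mm over their backs; the gripper's body (75 mm by 177 mm) begins 78 mm behind the grasp point.
Start: joints at [-1.277, 0.3, 1.521, -0, 1.321, -0.067], TCP at [194.155, -514.58, 205.446] pointing down, gripper open.
Joint ranges: [-3.03, 3.03], [-0.79, 2.21], [0.23, 2.52], [-1.04, 4.18], [0, 3.07], [-2.55, 2.55]. Speed limits (rad/s): [2.22, 2.22, 2.57, 3.14, 3.14, 3.14].

## Interface

Orientations are given as [roll, pitch, yaw] about the fixed x, y, z axes, in that order (R = Rz(yaw) Ry(pitch) Rx(roll)).
In Python, from cell import manip, camera, get_calibration gives the robot as it stands. The module is installed in compiled form; this text tells all that it offers.
- The arm moves only by the tool jog_arm, never from a script. Its argument "plan" is one flat list of numbers, 6 for each row, row after row: the shift along the world's x, y, z in m, then the turn, a rotation vector about the world's x, y, z in degrees. A call has 1 to 20 rows; each row is the pose to reach, as a shift and turn from the pose commanded when the call began; what a row does not reach only later rows make up. A row lasts 1/10 s, in which the tool goes at most 50 mm and 8.59 degrees, less where a joint would pass 70% of its speed; a pose out of reach is approached as far as the arm can. A call with a gripper value outside its range is refused whole. "claw" is the finger opening in m, from 0 to 0.094, set as the call begins (left out, the last holds). The fingers move at their own pace and stop on an object; "force" is the grip in N (left out, the last holds). Time passes only in rows, so rows that repeat a pose let the fingers close. It gives the time, the measured TCP pose, the force, the opening and the grip force at its end, in the units of the state.
- manip.read_state(): the state, without advancing time (a new reading comes with each control period).
- camera(name): name is "side" or "top"; returns (picture, depth): 400x640x3 uint8, red, green, blue; 400x640 float32, mm along the optical axis (not along the pixel's ray), 0 where there is no reading.
- get_calibration(name): a dict with "fx", "fy", "cx", "cy" (pixels), "k1" (the pictures are not rectified: a ray, as slopes to the right and down, at radius r is drawn at 1 + k1 r^2 times it, then the intrinsics apply), "origin" and "attitude" of the camera in the world. Camera axes: x right, y down, z forward; pixel columns grow to the right and rows downward; lengths in mm; the calibration is good to about 2 mm. A picture is of the moment at which its call begins. get_calibration takes no time and is no camera call.
- manip.sign_off(): hands the job in; it is judged then, once.
The state is a dict: "clock": time; "joints": joint angles; "qd": joint speeds; "effort": joint torques, N m; "eef_pos": TCP position; "eef_rot": TCP orientation; "wrist_force": force on the tool from outside, world axes, zero at the start; "moment": the same for the moment, N m; "finger_gap": finger opening in mm; "finger_force": force on a finger pad.
Only numpy, scipy, OpenCV 4.12 (cv2) and the standard library are available. Lean on these libraries where they do the work, as an engineer would, in place of code of your own. Each camera call takes 0.05 s, during which the arm holds its last target. There are 200 camera calls.

## Task

Put the tape measure away in the open drawer of the small grey bench chest. Set it down gently inside, standing upright on its base on the drawer's bottom, let go of it and leave the drawer open about as far as it is now.

Things in the scene. Friction and masses are not known exactly. Their poses are not given: they have to be found in the camera images.
- tape_measure: tape measure: D-shaped yellow and black case standing on its flat base, 72 mm long (x), 36 mm thick between flat parallel sides (y, the faces to grip), 62 mm tall (z, up; top round along x); a steel hook sticks out 12 mm at the +x end near the base. Origin: centre of its underside. 0.2 to 0.4 kg. Nearby: a battery pack, paint tin, plywood offcut, screwdriver
- drawer_floor (a point): point on the open drawer's inner floor (25 mm above the bench), mid-way along its front wall's inner face. x points level into the drawer, y left along the front wall, z up. Inside: 89 mm each way along y; along x 134 to 184 mm are open to above, then the fixed chest's top (85 mm above this floor) covers it. Side walls 63 mm high, front 73 mm, 21 mm thick, with a bar handle. It slides easily
Things that resemble listed ones, but are neither listed nor needed, are in the scene too. There is more than one size of the tape_measure; the one meant has the size given above.

How it is judged:
By the outcome, as a careful person would: the job done as asked, in the order asked, and still so for the second after the job is handed in, with the robot touching nothing.
It also fails if it takes over 45 s, if anything falls off the work surface, if the arm or the gripper's body presses on something with over 40 N, if the wrist force passes 120 N, or if a joint passes its speed limit or range.

## Working session

There is one attempt and no reset: what is moved stays moved. The work goes in short steps, Python scripts to look and compute and a tool call to move; the robot and the scene stay as the last step left them, time stands still between calls to the robot, and variables do not carry over. Pictures are saved under pics/ and viewed, at most 10 in all, crops included, and the job is handed in when it is done.

Besides the shell and the picture viewer there is one more tool, called after "Emit:" in YAML: its name, and indented under it one key for each argument. jog_arm: Moves the arm, as the interface text tells. Its arguments: {"type":"object","properties":{"plan":{"type":"array"},"claw":{"type":"number"},"force":{"type":"number"}},"required":["plan"]}

```bash
mkdir -p pics; cat > h.py <<'E'
import numpy as np, cv2
from scipy.spatial.transform import Rotation as R
from cell import manip, camera, get_calibration
def cam(n):
    c=get_calibration(n); a=np.array(c["attitude"],float)
    Rm=a if a.shape==(3,3) else R.from_euler('xyz',a).as_matrix()
    return c,Rm,np.array(c["origin"],float)
def cloud(n,d):
    c,Rm,o=cam(n); K=np.array([[c["fx"],0,c["cx"]],[0,c["fy"],c["cy"]],[0,0,1]])
    u,v=np.meshgrid(np.arange(640.),np.arange(400.))
    s=cv2.undistortPoints(np.stack([u,v],-1).reshape(-1,1,2),K,np.array([c["k1"],0,0,0])).reshape(400,640,2)
    p=np.dstack([s,np.ones((400,640))])*d[...,None]
    return p@Rm.T+o
def shot(n,f):
    im,d=camera(n); cv2.imwrite(f"pics/{f}.png",im[...,::-1]); np.savez(f"{f}.npz",im=im,d=d,P=cloud(n,d)); return im,d
E
python3 - <<'E'
from h import *
for n in("top","side"): print(get_calibration(n)); shot(n,n+"0")
print(manip.read_state())
E
```

```text
{'fx': 383.81780307601986, 'fy': 383.81780307601986, 'cx': 319.2350896007498, 'cy': 200.19054641588127, 'k1': 0.01840115818772733, 'origin': array([449.57185085,  -6.07880539, 943.45637831]), 'attitude': array([-3.05163624, -0.02853448, -1.58074002])}
{'fx': 435.92833984775694, 'fy': 435.92833984775694, 'cx': 321.23531604626436, 'cy': 203.16118602494606, 'k1': -0.1122285118999434, 'origin': array([ 496.91582019, -881.46211685,  539.10009401]), 'attitude': array([-2.10623276, -0.01404547, -0.02562657])}
{'clock': 0.1, 'joints': array([-1.27662874e+00,  3.00406112e-01,  1.52152089e+00,  1.90768738e-05,
        1.32069910e+00, -6.65705513e-02]), 'qd': array([-0.00029735, -0.00085343, -0.00196138, -0.00156117,  0.00070205,
        0.00134311]), 'effort': array([ 2.95298989e-03, -5.32640648e+01, -3.53281438e+01,  7.10438169e-02,
        2.34705757e-02, -6.71090243e-05]), 'eef_pos': array([ 194.07918276, -514.36706226,  204.94743782]), 'eef_rot': array([-3.14056272e+00, -8.71841766e-05,  3.60733364e-01]), 'wrist_force': array([ 0.73362079, -1.36917303, -0.01660959]), 'moment': array([ 0.01074799, -0.02013395,  0.01086845]), 'finger_force': 0.0, 'finger_gap': 94.19236630351458}
```

View pics/top0.png

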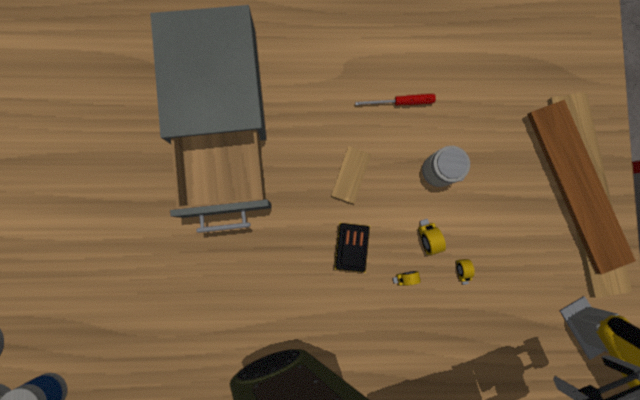

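View pics/side0.png

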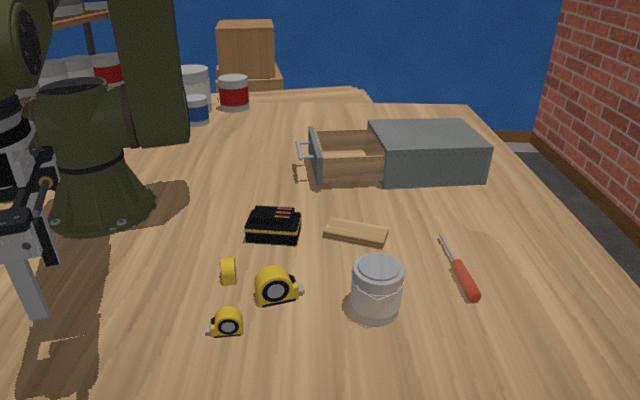

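The top view shows the chest at (207,75) with its drawer open towards the robot, the drawer front at (220,210). There are three yellow tapes at (431,238), (465,269) and (406,279). The largest is at (431,238), which is (275,285) in the side view, with its hook towards +x. Next I'll measure it and the drawer.

```bash
python3 - <<'E'
from h import *
t=np.load("top0.npz");s=np.load("side0.npz")
pts=[]
for nm,f,(u0,u1,v0,v1) in(("top",t,(408,455,215,262)),("side",s,(247,310,258,310))):
    P=f["P"][v0:v1,u0:u1].reshape(-1,3); P=P[(P[:,2]>6)&(P[:,2]<90)]
    print(nm,len(P),P.min(0),P.max(0)); pts.append(P)
    hi=P[P[:,2]>45]
    print(" top part n",len(hi), cv2.minAreaRect(hi[:,:2].astype(np.float32)), "zmax",np.percentile(hi[:,2],97))
    q=P[P[:,2]>20]; print(" body rect",cv2.minAreaRect(q[:,:2].astype(np.float32)), "bench z",np.median(f["P"][v1+8:v1+15,u0:u1,2]))
# side faces: visible face points from side view (facing -y)
P=pts[1]; q=P[(P[:,2]>15)&(P[:,2]<45)]
x,y,w=cv2.fitLine(q[:,:2].astype(np.float32),cv2.DIST_HUBER,0,.01,.01)[:2].ravel(),0,0
print("face dir",np.degrees(np.arctan2(x[1],x[0])),"mean",q.mean(0),q.min(0),q.max(0))
# drawer
P=t["P"]
fl=P[140:195,190:255].reshape(-1,3); print("floor z",np.median(fl[:,2]))
for v,u in((160,220),(185,200),(205,190),(208,220),(205,250),(209,180),(207,262),(160,180),(190,184),(150,259),(190,262),(130,170),(130,255),(70,205),(222,220)): print((v,u),P[v,u].round(0))
E
```

```text
top 666 [ 399.14694326 -324.32039027    6.32479774] [ 485.49267605 -274.83324557   65.98189778]
 top part n 386 ((435.2320556640625, -300.96142578125), (59.405094146728516, 36.76784133911133), 17.241775512695312) zmax 63.35904530977882
 body rect ((437.37994384765625, -300.02142333984375), (72.21492004394531, 37.8240966796875), 14.380926132202148) bench z 0.39188770212376767
side 1456 [ 401.13440125 -330.71355248    6.30824476] [ 488.66681857 -276.44271386   64.91496018]
 top part n 617 ((436.3582458496094, -305.1440124511719), (60.11045455932617, 38.54194641113281), 14.979743003845215) zmax 63.55068376468331
 body rect ((439.9637756347656, -304.059814453125), (72.78866577148438, 38.66688537597656), 15.507055282592773) bench z 0.9037300141925471
face dir 16.945232 mean [ 442.53254317 -317.32011713   30.89790287] [ 401.13440125 -330.71355248   15.01453568] [ 483.22220484 -276.44271386   44.9854893 ]
floor z 24.980457536115978
(160, 220) [631. 205.  25.]
(185, 200) [571. 252.  23.]
(205, 190) [523. 274.  23.]
(208, 220) [510. 187.  97.]
(205, 250) [516. 121. 101.]
(209, 180) [509. 273.  97.]
(207, 262) [512.  97.  85.]
(160, 180) [626. 291.  51.]
(190, 184) [557. 283.  43.]
(150, 259) [647. 107.  61.]
(190, 262) [551.  97.  82.]
(130, 170) [681. 294. 111.]
(130, 255) [687. 112.  89.]
(70, 205) [816. 220. 111.]
(222, 220) [483. 209.  -2.]
```

```bash
python3 - <<'E'
from h import *
t=np.load("top0.npz");s=np.load("side0.npz")
P=t["P"].reshape(-1,3)
def box(P,x0,x1,y0,y1,z0,z1): 
    m=(P[:,0]>x0)&(P[:,0]<x1)&(P[:,1]>y0)&(P[:,1]<y1)&(P[:,2]>z0)&(P[:,2]<z1); return P[m]
rect=lambda q:(len(q),cv2.minAreaRect(q[:,:2].astype(np.float32)))
print("front top",rect(box(P,480,545,60,320,92,106)))
f=box(P,500,680,80,310,20,29); print("floor",rect(f), f.min(0),f.max(0))
print("chest",rect(box(P,640,1100,50,350,106,118)))
for n,yy in(("L",(250,320)),("R",(70,130))):
    q=box(P,530,670,*yy,80,95); print(n,rect(q))
S=s["P"].reshape(-1,3); print("side front",rect(box(S,480,545,60,320,92,106)), "sidechest",rect(box(S,640,1100,50,350,106,118)))
E
```

```text
front top (688, ((510.6212158203125, 188.66049194335938), (15.4508638381958, 214.38172912597656), 5.708622455596924))
floor (4515, ((596.3156127929688, 189.34255981445312), (185.92762756347656, 198.8245849609375), 5.782707691192627)) [500.85838055  82.32225302  20.11979945] [679.97752191 296.35281435  28.97822018]
chest (12495, ((818.1478271484375, 220.34420776367188), (289.64227294921875, 222.89205932617188), 6.00825834274292))
L (252, ((600.5874633789062, 291.01885986328125), (138.9702606201172, 19.42862892150879), 11.34719467163086))
R (200, ((598.252197265625, 105.56869506835938), (31.58527946472168, 138.78089904785156), 84.530029296875))
side front (204, ((513.456298828125, 186.10934448242188), (15.372709274291992, 217.0858917236328), 5.785269260406494)) sidechest (3306, ((818.81982421875, 219.18475341796875), (288.8778991699219, 231.40032958984375), 5.839954853057861))
```

Emit:
jog_arm:
  plan: [0.05,0.045,0,0,0,-1,0.1,0.09,0,0,0,-3,0.14,0.125,0,0,0,-5,0.18,0.16,0,0,0,-5,0.21,0.19,0,0,0,-5,0.232,0.205,0,0,0,-5,0.244,0.212,-0.02,0,0,-5,0.244,0.212,-0.05,0,0,-5,0.244,0.212,-0.08,0,0,-5,0.244,0.212,-0.1,0,0,-5,0.244,0.212,-0.1,0,0,-5]

```text
clock: 1.2
eef_pos: [437.0, -301.6, 102.7]
eef_rot: [-3.137, 0.003, 0.274]
wrist_force: [0.4, -0.1, 0.6]
finger_gap: 94.0
finger_force: 0.0
```

Emit:
jog_arm:
  plan: [0,0,-0.03,0,0,0,0,0,-0.06,0,0,0,0,0,-0.078,0,0,0,0,0,-0.087,0,0,0,0,0,-0.087,0,0,0,0,0,-0.087,0,0,0]

```text
clock: 1.8
eef_pos: [438.7, -303.1, 19.7]
eef_rot: [3.14, -0.001, 0.274]
wrist_force: [0.6, -0.3, -0.5]
finger_gap: 93.7
finger_force: 0.0
```

Emit:
jog_arm:
  plan: [0,0,0,0,0,0,0,0,0,0,0,0,0,0,0,0,0,0,0,0,0,0,0,0,0,0,0,0,0,0,0,0,0,0,0,0,0,0,0,0,0,0,0,0,0,0,0,0]
  claw: 0.03
  force: 30

```text
clock: 2.6
eef_pos: [438.2, -302.5, 18.5]
eef_rot: [-3.141, 0.0, 0.274]
wrist_force: [-0.4, 0.3, -0.5]
finger_gap: 35.7
finger_force: 29.9
```

Emit:
jog_arm:
  plan: [0,0,0.015,0,0,0,0,0,0.04,0,0,0,0,0,0.075,0,0,0,0,0,0.11,0,0,0,0,0,0.14,0,0,0,0,0,0.16,0,0,0,0,0,0.17,0,0,0,0,0,0.17,0,0,0,0,0,0.17,0,0,0]

```text
clock: 3.5
eef_pos: [437.8, -302.3, 187.2]
eef_rot: [-3.14, 0.001, 0.274]
wrist_force: [0.7, -0.6, -3.7]
finger_gap: 35.8
finger_force: 29.9
```

```bash
python3 - <<'E'
from h import *
im,d=shot("side","side1"); cv2.imwrite("pics/s1c.png",cv2.resize(im[40:360,150:470,::-1],None,fx=1.8,fy=1.8))
s=manip.read_state(); print(s["eef_pos"],s["wrist_force"],s["finger_gap"])
E
```

```text
[ 437.72729333 -302.27431149  186.97176729] [ 0.87912921 -0.1091299  -3.26973475] 35.76167910746173
```

View pics/s1c.png

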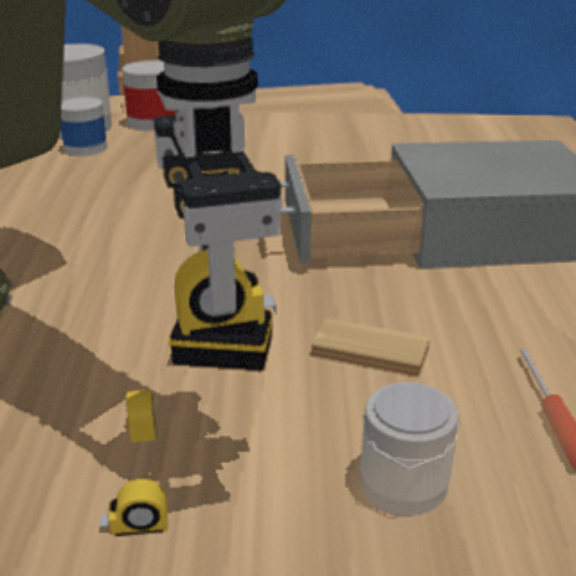

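The tape is held upright and level at (220,295) in the crop, clear of everything else. I'll carry it over the drawer.

Emit:
jog_arm:
  plan: [0.003,0.01,0,0,0,0,0.01,0.033,0,0,0,-1,0.02,0.066,0,0,0,-2,0.03,0.1,0,0,0,-3,0.042,0.14,0,0,0,-4,0.054,0.18,0,0,0,-5,0.066,0.22,0,0,0,-6,0.078,0.26,0,0,0,-7,0.09,0.3,0,0,0,-8,0.102,0.34,0,0,0,-9,0.114,0.38,0,0,0,-10,0.126,0.42,0,0,0,-10,0.138,0.455,0,0,0,-10,0.146,0.482,0,0,0,-10,0.15,0.495,0,0,0,-10,0.15,0.499,0,0,0,-10,0.15,0.499,0,0,0,-10,0.15,0.499,0,0,0,-10]

```text
clock: 5.35
eef_pos: [588.0, 195.4, 188.5]
eef_rot: [3.141, 0.0, 0.098]
wrist_force: [-0.5, -0.7, -3.7]
finger_gap: 35.7
finger_force: 29.9
```

```bash
python3 - <<'E'
from h import *
im,d=shot("side","side2"); im2,_=shot("top","top2")
cv2.imwrite("pics/c2.png",np.hstack([cv2.resize(im[50:250,230:430,::-1],(400,400)),cv2.resize(im2[60:260,120:320,::-1],(400,400))]))
s=manip.read_state(); print(s["eef_pos"],s["eef_rot"],s["wrist_force"],s["finger_gap"])
E
```

```text
[588.13120674 195.39981175 188.65648664] [ 3.14154134e+00 -1.65111245e-04  9.77793303e-02] [-0.12957938  0.04396458 -3.24736902] 35.94963796427758
```

View pics/c2.png

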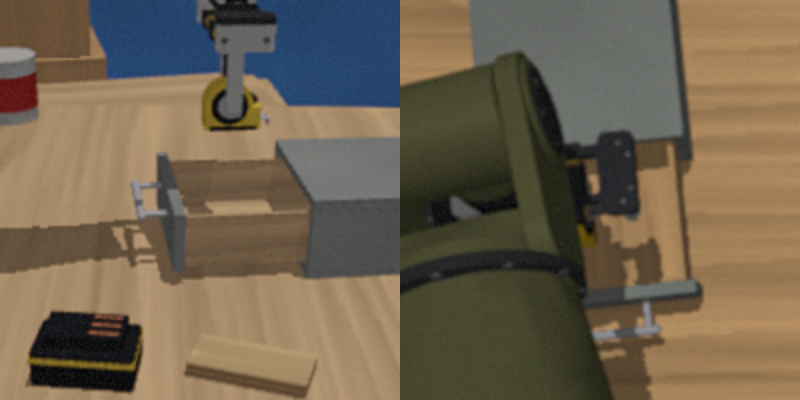

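The tape hangs level above the middle of the drawer's open part, at (235,105) in the crop. Lowering it now.

Emit:
jog_arm:
  plan: [0,0,-0.015,0,0,0,0,0,-0.04,0,0,0,0,0,-0.065,0,0,0,0,0,-0.09,0,0,0,0,0,-0.11,0,0,0,0,0,-0.125,0,0,0,0,0,-0.135,0,0,0,0,0,-0.139,0,0,0,0,0,-0.141,0,0,0,0,0,-0.141,0,0,0,0,0,-0.141,0,0,0,0,0,-0.141,0,0,0]

```text
clock: 6.65
eef_pos: [588.4, 196.5, 48.1]
eef_rot: [-3.141, -0.001, 0.099]
wrist_force: [-0.3, -0.9, -2.5]
finger_gap: 35.8
finger_force: 29.9
```

Emit:
jog_arm:
  plan: [0,0,-0.001,0,0,0,0,0,-0.0015,0,0,0,0,0,-0.002,0,0,0,0,0,-0.0025,0,0,0,0,0,-0.003,0,0,0,0,0,-0.003,0,0,0,0,0,-0.003,0,0,0]

```text
clock: 7.35
eef_pos: [588.2, 196.4, 44.5]
eef_rot: [-3.142, 0.0, 0.099]
wrist_force: [-0.3, -0.1, -3.2]
finger_gap: 35.8
finger_force: 29.9
```

Not touching yet, since the weight is still carried. I'll go lower in small steps.

Emit:
jog_arm:
  plan: [0,0,-0.0005,0,0,0,0,0,-0.001,0,0,0,0,0,-0.001,0,0,0,0,0,-0.001,0,0,0]

```text
clock: 7.75
eef_pos: [588.2, 196.4, 43.5]
eef_rot: [-3.142, -0.0, 0.099]
wrist_force: [-0.1, -0.2, -2.3]
finger_gap: 35.9
finger_force: 29.9
```

Emit:
jog_arm:
  plan: [0,0,-0.0003,0,0,0,0,0,-0.0006,0,0,0,0,0,-0.0006,0,0,0,0,0,-0.0006,0,0,0]

```text
clock: 8.15
eef_pos: [588.5, 196.5, 43.4]
eef_rot: [-3.142, -0.001, 0.099]
wrist_force: [-0.6, -0.5, 5.7]
finger_gap: 36.0
finger_force: 29.9
```

Contact: about 9 N net upwards. Opening the fingers and waiting.

Emit:
jog_arm:
  plan: [0,0,0,0,0,0,0,0,0,0,0,0,0,0,0,0,0,0,0,0,0,0,0,0,0,0,0,0,0,0,0,0,0,0,0,0]
  claw: 0.07

```text
clock: 8.75
eef_pos: [588.1, 196.4, 42.8]
eef_rot: [-3.142, 0.0, 0.099]
wrist_force: [-0.8, -0.2, 0.4]
finger_gap: 69.9
finger_force: 0.0
```

Emit:
jog_arm:
  plan: [0,0,0.01,0,0,0,0,0,0.03,0,0,0,0,0,0.06,0,0,0,0,0,0.1,0,0,0,0,0,0.14,0,0,0,0,0,0.17,0,0,0,-0.01,-0.04,0.18,0,0,0,-0.02,-0.08,0.18,0,0,0,-0.03,-0.12,0.18,0,0,0,-0.04,-0.16,0.18,0,0,0,-0.05,-0.2,0.18,0,0,0,-0.06,-0.24,0.18,0,0,0,-0.07,-0.28,0.18,0,0,0,-0.08,-0.31,0.18,0,0,0,-0.085,-0.33,0.18,0,0,0,-0.085,-0.33,0.18,0,0,0]

```text
clock: 10.35
eef_pos: [502.6, -135.5, 223.7]
eef_rot: [3.141, -0.001, 0.096]
wrist_force: [0.5, 1.0, 0.5]
finger_gap: 70.1
finger_force: 0.0
```

```bash
python3 - <<'E'
from h import *
im,d=shot("side","side3"); im2,_=shot("top","top3")
cv2.imwrite("pics/c3.png",np.hstack([cv2.resize(im[50:250,230:430,::-1],(400,400)),cv2.resize(im2[60:260,120:320,::-1],(400,400))]))
P=np.load("top3.npz")["P"].reshape(-1,3); C=np.load("top3.npz")["im"].reshape(-1,3).astype(int)
def box(x0,x1,y0,y1,z0,z1): return P[(P[:,0]>x0)&(P[:,0]<x1)&(P[:,1]>y0)&(P[:,1]<y1)&(P[:,2]>z0)&(P[:,2]<z1)]
print("front",cv2.minAreaRect(box(480,545,60,320,92,106)[:,:2].astype(np.float32)))
q=box(545,650,150,245,70,95); print("tape top",len(q),cv2.minAreaRect(q[:,:2].astype(np.float32)),np.percentile(q[:,2],97))
E
```

```text
front ((511.29620361328125, 188.74302673339844), (16.08196449279785, 214.25343322753906), 5.8877153396606445)
tape top 401 ((583.039794921875, 195.20947265625), (55.51230239868164, 36.480743408203125), 5.083146572113037) 88.49009147355093
```

View pics/c3.png

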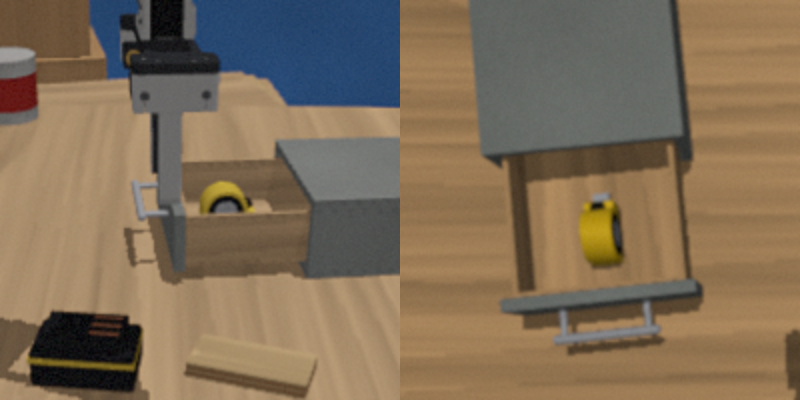

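The tape stands upright on the drawer floor at (600,232) in the crop, its top 63 mm above that floor. The drawer hasn't moved, and the gripper is well clear.

```bash
python3 -c "
from cell import manip
print(manip.sign_off())"
```

```text
the job is handed in; nothing more can be done
None
```

The 72 mm tape measure is standing upright on the open drawer's floor and released, the drawer is open as far as before, and the job was handed in about 10 s in.

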